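Hold the blasting-cabinet lid just under its balance point

TASK

A colleague is about to take the cleaned brass mounts out of the bench-top blasting cabinet. First ease the extraction damper lever back from open to halfway, 45 degrees, so the suction no longer drags on the lid. Then take the lid by its bow handle, raise it past its balance point until you feel the gas struts take over, without ever letting it fly up, ease it back and keep hold of it still, a few degrees below the balance point, so that it is light in the hand but would shut by itself; finish while holding the handle there, and leave the pot, jar and plane where they stand.

Things in the scene. Friction and masses are not known exactly. Their poses are not given: they have to be found in the camera images.
- cabinet: grey sheet-metal blasting cabinet fixed to the bench, 270 deep (x), 400 wide (y); rim 134 high in front, 212 at the back, two arm ports in front. Its lid is a grey frame with a clear window, 283 by 412, 16 thick, 0.8 kg, hinged along the back rim. Origin at the centre of its underside; x from its front (robot side) to its back, y to its left, z up
- lid (a joint): lid angle, rad: 0 shut (the lid slopes down 0.28 from the hinge to its front edge), grows as the front edge rises, level at 0.28, end stop 1.15. Balance point 0.50 (29 degrees from shut), give or take 0.02: below it the lid sinks shut by itself, above it its two damped gas struts push it up to the stop. Lifting takes about 3 N at the handle near shut, under 1 N near balance
- lid_handle: black round bow handle on the lid near its front edge: bar 12 in diameter, 118 long, along the cabinet's y. Origin mid-bar, 250 from the hinge line measured along the lid, 52 above the lid's underside (the plane holding the hinge line), 36 above its top face. Its axes turn with the lid: z the lid's outward normal, x along the lid towards the hinge
- lid_hinge (a point): middle of the lid's hinge line, at the back rim, 135 behind the cabinet's origin (its +x) and 212 above the bench; the hinge line runs along the cabinet's y
- damper (a joint): angle of the extraction damper lever, rad: 0 shut (lever across the duct, pointing to the cabinet's front, its -x), 1.571 open (lever along the duct, pointing away from the cabinet, its -y); seen from above it turns anticlockwise as it grows. Halfway is 0.785, at the middle one of the three studs of its quadrant. It stays where it is left; it takes about 1 N at the grip to turn it
- damper_knob (a point): the black upright grip at the end of the damper lever, 20 in diameter and 50 tall; this point lies on its axis, 20 below its top, 95 from the pivot, 182 above the bench
- damper_pivot (a point): the damper lever's vertical pivot axis over the round extraction duct on the cabinet's right side, 20 in front of and 285 to the right of the cabinet's origin; the point is at the height of damper_knob (182)
- tin_pot: bystander: dark round tin pot, 110 across (two side handles more), 70 tall, left of the cabinet; origin at the centre of its underside
- varnish_jar: bystander: closed amber glass jar, 68 across, 90 tall, near left; origin at the centre of its underside
- plane: bystander: wooden smoothing plane, 180 long, 58 wide, 80 tall, near right; origin at the centre of its underside

How it is judged:
By the outcome, as a careful person would: the job done as asked, in the order asked, and still so for the second after the job is handed in, while the arm keeps its last pose, push and grip.
It also fails if it takes over 48 s, if anything falls off the work surface, if the arm or the gripper's body presses on something with over 40 N, if the wrist force passes 120 N, or if a joint passes its speed limit or range.

ROBOT

A 6-joint arm with a two-finger parallel gripper is mounted at the origin on the work surface. World frame = base frame: x ahead of the robot, y to its left, z up, the work surface at z = 0. Lengths are in m, angles in rad, forces in N, time in s.
With the tool pointing down it reaches from about 0.425 to 0.95 m from the base axis. Payload 3.5 kg.
Tool frame: the origin (TCP) lies midway between the tips of the shut fingers; the grasp point (between the pads) lies 19 mm behind it; z points along the fingers, y is the line along which they close (so a half turn about z gives the same grasp; the last joint's range is limited). The gripper opens to 85 mm and grips with 20 to 120 N. Pads are 22 mm wide; open, the fingers measure 114 mm over their backs; the gripper's body (76 mm by 85 mm) begins 54 mm behind the grasp point. The pads swing forward as they close: fully open they stand 13 mm farther back than shut.
Start: joints at [-1.288, 0.286, 1.577, -0, 1.279, -0.15], TCP at [0.283, -0.613, 0.231] pointing down, gripper open.
Joint ranges: [-2.77, 2.77], [-0.9, 2.22], [0.21, 2.48], [-1.53, 4.67], [0.24, 2.81], [-2.84, 2.84]. Speed limits (rad/s): [2.79, 2.79, 3.14, 3.14, 3.14, 3.14].

INTERFACE

Orientations are given as a unit quaternion [x, y, z, w].
In Python, from plant import get_state, read_camera, ctrl gives the robot as it stands.
- The arm moves only by the shell command python3 -m crank 'ROWS' [FORCE]. ROWS is JSON, a list of rows, each a list of 3 entries, a list of its own where there are three numbers: the shift along the tool's x, y, z in mm, then the turn about the tool's z in degrees, then the closure in counts, from 0 (fully open) to 255 (shut). In form: [[[tx, ty, tz], yaw, claw], ...]. A call has 1 to 10 rows; each row is the pose to reach, as a shift and turn from the pose commanded when the call began, along the tool's axes at that moment; what a row does not reach only later rows make up. A row lasts 1/10 s, in which the tool goes at most 50 mm and 8.59 degrees, less where a joint would pass 70% of its speed; a pose out of reach is approached as far as the arm can. A call with a gripper value outside its range is refused whole. The fingers move at their own pace and stop on an object; FORCE is the grip in N (left out, the last holds). Time passes only in rows, so rows that repeat a pose let the fingers close. It gives the time, the measured TCP pose, the force, the opening and the grip force at its end, in the units of the state.
- get_state(): the state, without advancing time (a new reading comes with each control period).
- read_camera(name): name is "scene" or "top" or "wrist"; returns a dict with "frame" (400x640x3 uint8, blue, green, red), "range_z" (400x640 float32, m along the optical axis (not along the pixel's ray), 0 where there is no reading), "vfov" (degrees; the focal length in pixels is half the picture's height over the tangent of half this angle, whatever the lens; pixels are square), "cx", "cy" (the principal point, pixels), "k1" (the pictures are not rectified: a ray, as slopes to the right and down, at radius r is drawn at 1 + k1 r^2 times it, then the intrinsics apply), "origin" and "orientation" of the camera in the world. Camera axes: x right, y down, z forward; pixel columns grow to the right and rows downward; lengths in m; the calibration is good to about 2 mm. A picture is of the moment at which its call begins.
- ctrl.sign_off(): hands the job in; it is judged then, once.
The state is a dict: "time": time; "qpos": joint angles; "dq": joint speeds; "joint_efforts": joint torques, N m; "eef_pos": TCP position; "tcp_rot": TCP orientation; "contact_force": force on the tool from outside, world axes, zero at the start; "wrist_torque": the same for the moment, N m; "opening": opening from 0.0 (shut) to 1.0 (fully open); "finger_force": force on a finger pad.
Only numpy, scipy, OpenCV 4.12 (cv2) and the standard library are available. Lean on these libraries where they do the work, as an engineer would, in place of code of your own. Each camera call takes 0.05 s, during which the arm holds its last target. There are 200 camera calls.

## Working session

There is one attempt and no reset: what is moved stays moved. The work goes in short steps, Python scripts to look and compute and a shell command to move; the robot and the scene stay as the last step left them, time stands still between calls to the robot, and variables do not carry over. Pictures are saved under pics/ and viewed, at most 10 in all, crops included, and the job is handed in when it is done.

```bash
mkdir -p pics; ls
cat > h.py <<'E'
import numpy as np, cv2
from scipy.spatial.transform import Rotation as R
from plant import get_state, read_camera, ctrl
def cam(name,save=None):
    c=read_camera(name)
    if save: cv2.imwrite('pics/'+save+'.png',c['frame'])
    return c
def K(c):
    f=200/np.tan(np.radians(c['vfov'])/2)
    return f
def rays(c,uv):
    f=K(c); p=(np.atleast_2d(uv).astype(float)-[c['cx'],c['cy']])/f
    q=p.copy()
    for _ in range(20): q=p/(1+c['k1']*(q**2).sum(1,keepdims=True))
    return np.c_[q,np.ones(len(q))]
def rot(c): 
    o=np.array(c['orientation']); return R.from_quat(o) if o.size==4 else R.from_matrix(o)
def pts(c,uv):
    uv=np.atleast_2d(uv); z=np.array([c['range_z'][int(v),int(u)] for u,v in uv])
    return rot(c).apply(rays(c,uv)*z[:,None])+c['origin']
def cloud(c):
    v,u=np.mgrid[0:400,0:640]; uv=np.c_[u.ravel(),v.ravel()]
    return pts(c,uv).reshape(400,640,3)
E
python3 - <<'E'
from h import *
for n in ['scene','top','wrist']:
    c=cam(n,n+'0'); print(n,c['origin'],c['orientation'],c['vfov'],c['cx'],c['cy'],c['k1'],(c['range_z']>0).mean())
    np.savez('pics/'+n,P=cloud(c),z=c['range_z'])
s=get_state();print(s)
E
```

```text
pics
scene [1.18256317 1.07777347 0.89455608] [ 0.24980086  0.8417039  -0.45534237 -0.14763939] 45.914818913805995 321.91826630356667 196.4939530932128 -0.11049901286233048 0.9960859375
top [0.28985359 0.10544622 1.8412971 ] [ 0.71073604 -0.70118263  0.04118443 -0.03874331] 46.897434922587045 331.63766206821174 195.4564590133694 0.029960468629159683 0.99628125
wrist [ 0.35838978 -0.57712067  0.37388647] [ 0.83127717 -0.53126478 -0.08909225  0.1371079 ] 63.75741622293783 320.8021219219134 201.9405766226264 -0.06661653045377472 0.99602734375
{'time': 0.15, 'qpos': array([-1.28800175e+00,  2.87029148e-01,  1.57782188e+00,  3.92654422e-06,
        1.27858532e+00, -1.49961000e-01]), 'dq': array([-0.0001459 , -0.00079697, -0.00191911,  0.00192571, -0.00100948,
        0.00035206]), 'joint_efforts': array([ 7.49970350e-04, -4.06606829e+01, -2.93141484e+01, -1.18110020e-04,
        3.97510579e-03, -2.56580984e-05]), 'eef_pos': array([ 0.28298821, -0.61226568,  0.23023047]), 'tcp_rot': array([ 9.76681226e-01,  2.14692648e-01, -5.93057414e-05, -9.19939396e-04]), 'contact_force': array([0.69216457, 0.36109669, 0.70222809]), 'wrist_torque': array([-0.0223172 ,  0.03918165, -0.05739575]), 'finger_force': 0.0, 'opening': 0.9998374532608857}
```

View pics/top0.png

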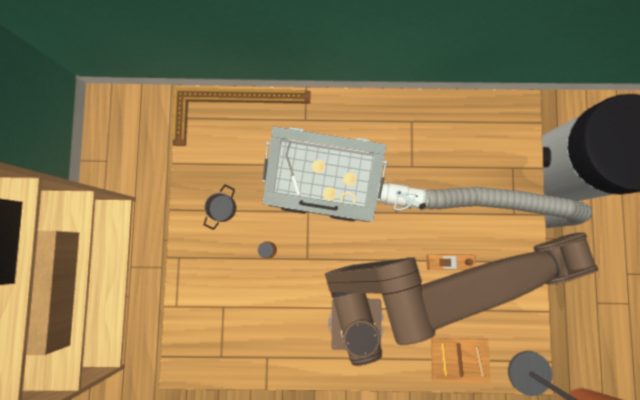

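View pics/scene0.png

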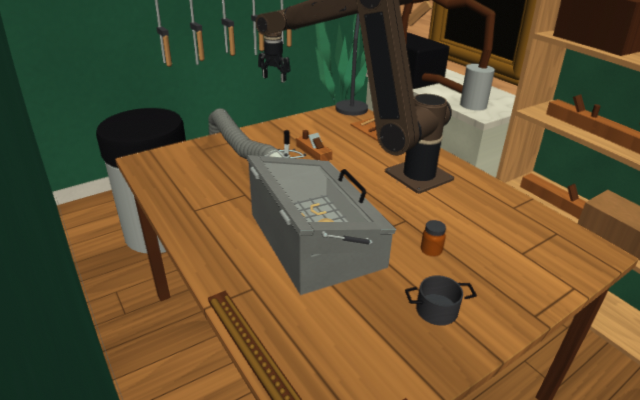

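View pics/wrist0.png

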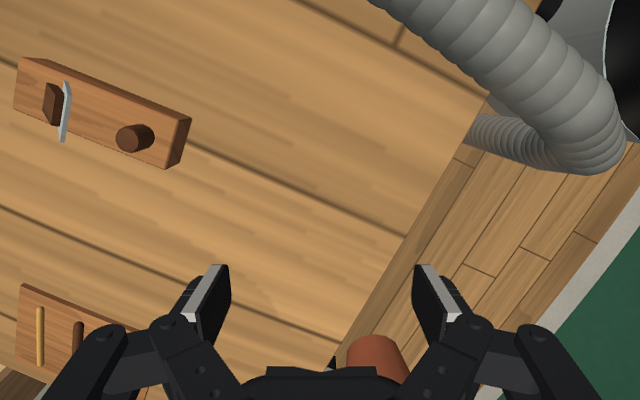

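The top view shows the cabinet at about (325,173), the handle at (318,205) and the damper at (403,197). In the scene view the handle is at (352,185) and the knob at (287,137). The wrist camera sees only the plane and the hose. Next I measure these from the depth data of both views.

Run:
```python
from h import *
T=np.load('pics/top.npz')['P'];S=np.load('pics/scene.npz')['P']
It=cv2.imread('pics/top0.png');Is=cv2.imread('pics/scene0.png')
def seg(P,I,box,lo,zmin,zmax=.4):
    u0,v0,u1,v1=box; m=np.zeros(I.shape[:2],bool); m[v0:v1,u0:u1]=1
    m&=(I.max(2)<lo)&(P[...,2]>zmin)&(P[...,2]<zmax); return P[m]
for n,P,I,b in [('handle top',T,It,(290,190,350,220)),('handle scene',S,Is,(325,165,375,210)),('knob top',T,It,(388,180,425,210)),('knob scene',S,Is,(275,122,300,152))]:
    for lo in (60,):
        q=seg(P,I,b,lo,.13); 
        if len(q): print(n,lo,len(q),q.mean(0).round(4),q.min(0).round(4),q.max(0).round(4))
        if 'handle' in n and len(q)>3:
            w=np.linalg.svd((q-q.mean(0))[:,:2])[2][0]; print('dir',np.degrees(np.arctan2(w[1],w[0])))
# cabinet : lid/rim corners top view
m=(T[...,2]>.11)&(T[...,2]<.26); mm=np.zeros_like(m); mm[120:228,255:392]=1
m&=mm; xy=T[m][:,:2].astype(np.float32); r=cv2.minAreaRect(xy);print('lid rect',r)
# lid plane frame fit
q=T[m]; A=np.c_[q[:,:2],np.ones(len(q))]
w=np.ones(len(q),bool)
for _ in range(20):
    s=np.linalg.lstsq(A[w],q[w,2],rcond=None)[0]; w=abs(A@s-q[:,2])<.01 if _>5 else (A@s-q[:,2]<.02)
print('plane',s,w.sum())
a=cv2.resize(It[110:230,240:440],None,fx=4,fy=4,interpolation=2); b=cv2.resize(Is[110:260,240:400],None,fx=4,fy=4,interpolation=2)
cv2.imwrite('pics/ct.png',a);cv2.imwrite('pics/cs.png',b)
```

```text
handle scene 60 177 [0.4456 0.1625 0.1877] [0.4307 0.0821 0.1577] [0.4644 0.2254 0.2004]
dir 81.38404458065258
knob top 60 1 [ 0.4398 -0.2199  0.1937] [ 0.4398 -0.2199  0.1937] [ 0.4398 -0.2199  0.1937]
knob scene 60 55 [ 0.4488 -0.217   0.1815] [ 0.4407 -0.2273  0.1577] [ 0.4563 -0.2071  0.2032]
lid rect ((0.554862916469574, 0.11132664978504181), (0.48746493458747864, 0.29228100180625916), 81.59874725341797)
plane [ 0.28173287 -0.04250989  0.03379931] 8501
```

View pics/ct.png

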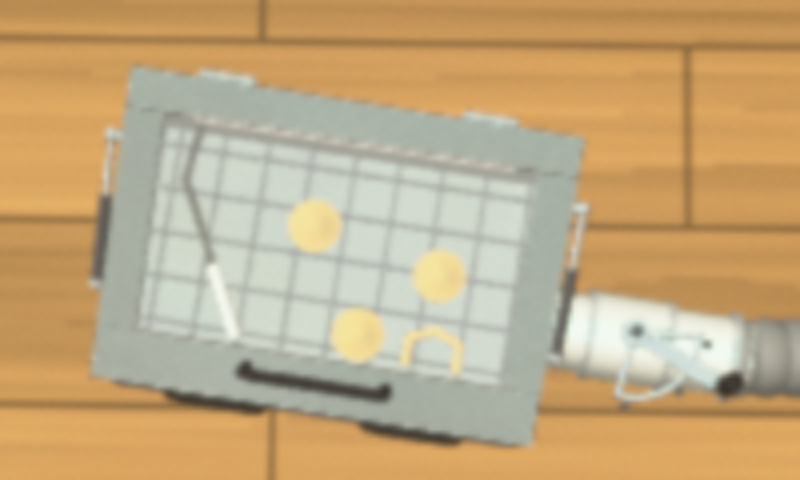

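View pics/cs.png

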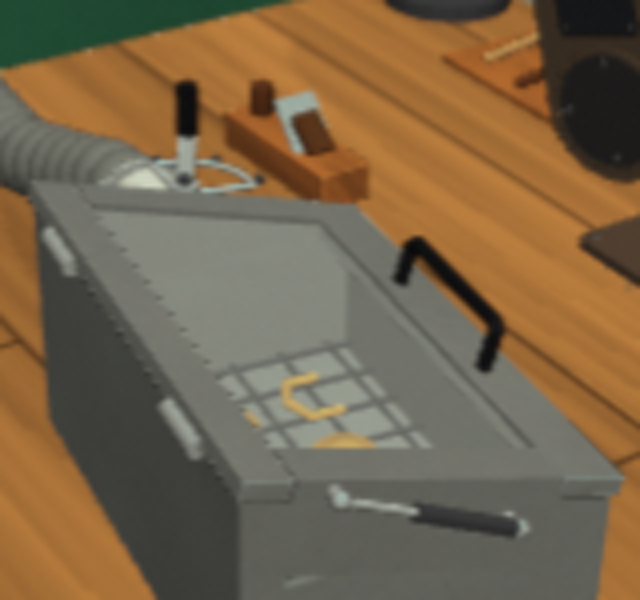

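```bash
cat >> h.py <<'E'
def tri(c1,p1,c2,p2):
    A=np.zeros((3,3));b=np.zeros(3);D=[]
    for c,p in((c1,p1),(c2,p2)):
        d=rot(c).apply(rays(c,p))[0];d/=np.linalg.norm(d);M=np.eye(3)-np.outer(d,d);A+=M;b+=M@c['origin'];D.append(M)
    x=np.linalg.solve(A,b); return x,[np.linalg.norm(D[i]@(x-c['origin'])) for i,c in enumerate((c1,c2))]
E
python3 - <<'E'
from h import *
t=cam('top');s=cam('scene')
ct=lambda u,v:[(u+.5)/4-.5+240,(v+.5)/4-.5+110]
for n,a,b in [('bar right',(388,392),(416,242)),('bar left',(245,370),(498,328)),('knobtop',(733,379),(187,85)),('pivot',(637,330),(184,182))]:
    x,e=tri(t,ct(*a),s,ct(*b)); print(n,x.round(4),np.round(e,4))
P=cloud(s);I=s['frame']
m=np.zeros((400,640),bool);m[160:210,325:375]=1
m&=(I.max(2)<70)&(P[...,2]>.18)&(P[...,2]<.25);q=P[m]
y=np.array([.1495,.989]);l=q[:,:2]@y; q=q[(q[:,0]<.475)]; print('bar',len(q),q.mean(0),np.percentile(q[:,:2]@y,[1,50,99]),np.percentile(q[:,2],[5,50,95]))
# cabinet walls edges: lid corners via rect of points on lid plane, dense
T=cloud(t);pl=np.array([ .28173287,-.04250989,.03379931])
r=abs(T[...,:2]@pl[:2]+pl[2]-T[...,2])<.008; mm=np.zeros_like(r);mm[115:230,250:395]=1;r&=mm
q=T[r];x=np.array([.989,-.1495]);X=q[:,:2]@x;Y=q[:,:2]@y
print('X',np.percentile(X,[.5,2,98,99.5]),'Y',np.percentile(Y,[.5,2,98,99.5]))
k=T[195:215,410:432].reshape(-1,3);print('knob hi',k[k[:,2]>.17].round(3))
E
```

```text
bar right [0.4298 0.0857 0.1903] [0.005 0.005]
bar left [0.4493 0.2138 0.1882] [0.0036 0.0036]
knobtop [ 0.4468 -0.2238  0.2012] [0.0022 0.0022]
pivot [ 0.4956 -0.1454  0.1552] [0.0019 0.0019]
bar 133 [0.44413675 0.16114411 0.19421299] [0.15230333 0.22691358 0.28862922] [0.18268953 0.19567557 0.19939334]
X [0.39189216 0.39635983 0.66166921 0.66605912] Y [0.01020307 0.01591667 0.41401687 0.42062402]
knob hi [[ 0.29   0.105  1.841]
 [ 0.455 -0.221  0.19 ]
 [ 0.454 -0.222  0.199]
 [ 0.453 -0.225  0.206]
 [ 0.453 -0.229  0.203]
 [ 0.451 -0.218  0.184]
 [ 0.45  -0.218  0.202]
 [ 0.449 -0.221  0.209]
 [ 0.451 -0.227  0.193]
 [ 0.45  -0.23   0.198]
 [ 0.45  -0.233  0.202]
 [ 0.448 -0.218  0.188]
 [ 0.446 -0.219  0.199]
 [ 0.447 -0.223  0.198]
 [ 0.447 -0.226  0.199]
 [ 0.447 -0.23   0.195]
 [ 0.446 -0.232  0.204]
 [ 0.445 -0.216  0.176]
 [ 0.444 -0.218  0.188]
 [ 0.442 -0.218  0.206]
 [ 0.443 -0.222  0.2  ]
 [ 0.443 -0.226  0.198]
 [ 0.442 -0.228  0.206]
 [ 0.442 -0.231  0.211]
 [ 0.442 -0.217  0.172]
 [ 0.44  -0.218  0.187]
 [ 0.439 -0.219  0.197]
 [ 0.439 -0.223  0.197]
 [ 0.44  -0.227  0.193]
 [ 0.439 -0.229  0.202]
 [ 0.29   0.105  1.841]
 [ 0.437 -0.223  0.18 ]
 [ 0.437 -0.224  0.189]
 [ 0.437 -0.228  0.188]
 [ 0.29   0.105  1.841]
 [ 0.29   0.105  1.841]]
```

The measurements agree with the given sizes. The cabinet yaw is about −8.6° and the lid is shut (slope 0.278). The bar is at about (0.444, 0.160, 0.194). The knob axis is at (0.4465, −0.224) with its top at about 0.202, and the pivot at (0.4985, −0.146), which makes the lever radius 0.094. The lever stands at about 65°. I compute the approach next.

```bash
cat >> h.py <<'E'
def tool(target,frm=None):
    s=get_state(); r=R.from_quat(s['tcp_rot']); f=s['eef_pos'] if frm is None else frm
    return (r.inv().apply(np.array(target)-f)*1000).round(1)
ax=np.array([.9888,-.1495,0]);ay=np.array([.1495,.9888,0])
def cabw(X,Y,z): return X*ax+Y*ay+[0,0,z]
def closing():
    y=R.from_quat(get_state()['tcp_rot']).as_matrix()[:,1]; return np.degrees(np.arctan2(y[1],y[0]))
E
python3 - <<'E'
from h import *
print(tool([.4465,-.224,.235],[.283,-.613,.231]),closing())
E
```

```text
[ 311.6 -284.5   -3.6] -65.19870289830587
```

```bash
python3 -m crank '[[[35,-32,-4],-3,0],[[70,-64,-4],-6,0],[[104,-95,-4],-9,0],[[139,-127,-4],-12,0],[[174,-159,-4],-15,0],[[209,-191,-4],-18,0],[[244,-223,-4],-20,0],[[278,-254,-4],-22,0],[[312,-284,-4],-22,0],[[312,-284,-4],-22,0]]'
python3 - <<'E'
from h import *
c=cam('wrist','w1');s=get_state();print(s['eef_pos'],closing(),s['qpos'])
P=cloud(c);I=c['frame']
m=(I.max(2)<60)&(P[...,2]>.193)&(P[...,2]<.215)&(np.hypot(P[...,0]-.4465,P[...,1]+.224)<.025)
q=P[m];print(len(q),np.median(q,0),q.min(0),q.max(0))
E
```

```text
time: 1.25
eef_pos: [0.4485, -0.2197, 0.2353]
tcp_rot: [0.917, 0.4, 0.001, -0.001]
contact_force: [-1.1, -0.5, -0.5]
opening: 1.001
finger_force: 0.0
[ 0.44788873 -0.22193432  0.23543051] -42.93011006105829 [-6.63251176e-01 -1.10502460e-01  1.99427561e+00 -1.09775763e-04
  1.25749113e+00  8.60544215e-02]
834 [ 0.4482234  -0.22422158  0.20267919] [ 0.43729968 -0.23503327  0.19302345] [ 0.45631276 -0.2155903   0.20472626]
```

View pics/w1.png

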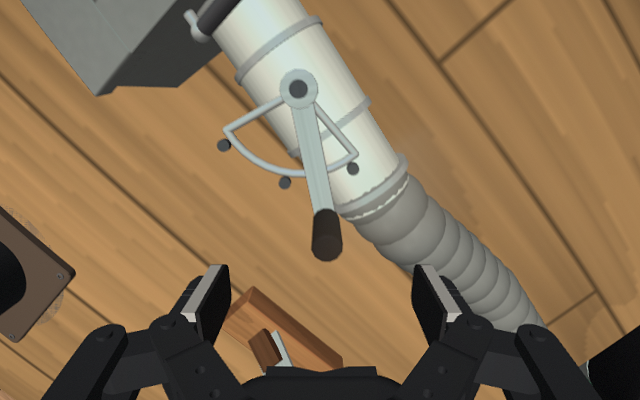

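The wrist view shows the knob top at (326,242), the lever pivot at (298,88), and the studs at (223,145) shut, (285,183) middle and (352,168) open. The lever stands between middle and open. I measure the stud directions.

Run:
```python
from h import *
c=cam('wrist')
for n,p in [('piv',(298,88)),('shut',(223,145)),('mid',(285,183)),('open',(352,168)),('lev',(316,180)),('knob',(326,243))]:
    x=np.median(pts(c,[(p[0]+i,p[1]+j) for i in(-2,0,2) for j in(-2,0,2)]),0)
    if n=='piv':pv=x
    d=x-pv; a=np.degrees(np.arctan2(-d@ay,-d@ax)); print(n,x.round(4),a.round(1),np.hypot(*d[:2]).round(4))
pv2=cabw(.515,-.069,.182);print('pv est',pv2)
k=np.array([.4475,-.2243,0]);d=k-pv;print(np.degrees(np.arctan2(-d@ay,-d@ax)),np.hypot(*d[:2]))
```

```text
piv [ 0.4958 -0.1483  0.1624] 0.0 0.0
shut [ 0.4289 -0.1384  0.1488] 0.2 0.0676
mid [ 0.4402 -0.1892  0.1473] 44.9 0.0691
open [ 0.4853 -0.2145  0.148 ] 89.5 0.067
lev [ 0.4612 -0.202   0.1556] 65.8 0.0639
knob [ 0.4481 -0.2258  0.2031] 67.0 0.091
pv est [ 0.4989165 -0.1452197  0.182    ]
66.1650025098826 0.09007188196535448
```

Run:
```python
from h import *
print(get_state()['eef_pos'],tool([.4472,-.2243,.166]))
```

```text
[ 0.44749184 -0.22336921  0.23543458] [-0.8  0.4 69.4]
```

```bash
python3 -m crank '[[[-1,0,25],0,0],[[-1,0,50],0,0],[[-1,0,69],0,0],[[-1,0,69],0,80],[[-1,0,69],0,150],[[-1,0,69],0,220],[[-1,0,69],0,255],[[-1,0,69],0,255],[[-1,0,69],0,255],[[-1,0,69],0,255]]' 40
python3 - <<'E'
from h import *
s=get_state();p=s['eef_pos'];print(p,s['contact_force'],s['opening'],s['finger_force'])
pv=np.array([.497,-.1467,0])
d=p-pv;a0=np.arctan2(-d@ay,-d@ax);r=np.hypot(*d[:2]);print(np.degrees(a0),r)
for a in (62,58,54,50,47,45,44):
    t=pv-r*(np.cos(np.radians(a))*ax+np.sin(np.radians(a))*ay);t[2]=p[2];print(a,t,tool(t),a-np.degrees(a0))
E
```

```text
time: 2.35
eef_pos: [0.4471, -0.2256, 0.1678]
tcp_rot: [0.918, 0.397, 0.0, 0.001]
contact_force: [-1.4, -1.2, 5.1]
opening: 0.218
finger_force: 39.0
[ 0.44714785 -0.22556673  0.16776638] [-1.3966692  -1.22638621  5.08508638] 0.2182484150345748 38.9597350358963
66.30038959864841 0.09330165543124098
62 [ 0.44137223 -0.22160934  0.16776638] [-1.1 -6.9 -0. ] -4.300389598648408
58 [ 0.43628233 -0.21754647  0.16776638] [ -1.6 -13.4  -0. ] -8.300389598648408
54 [ 0.43148823 -0.21313844  0.16776638] [ -1.7 -19.9  -0.1] -12.300389598648408
50 [ 0.42701331 -0.20840673  0.16776638] [ -1.3 -26.4  -0.1] -16.300389598648408
47 [ 0.42387974 -0.20465934  0.16776638] [ -0.7 -31.3  -0.1] -19.300389598648408
45 [ 0.42190153 -0.20207217  0.16776638] [ -0.2 -34.5  -0.1] -21.300389598648408
44 [ 0.42094659 -0.20075309  0.16776638] [  0.2 -36.1  -0.1] -22.300389598648408
```

```bash
python3 -m crank '[[[-1,-5,-2],3,255],[[-1.5,-10,-2],6,255],[[-1.7,-15,-2],9,255],[[-1.7,-20,-2],12,255],[[-1.4,-25,-2],15,255],[[-1,-29,-2],18,255],[[-0.5,-32,-2],20,255],[[-0.2,-34.5,-2],21,255],[[-0.2,-34.5,-2],21,255],[[-0.2,-34.5,-2],21,255]]'
python3 - <<'E'
from h import *
s=get_state();p=s['eef_pos'];print(p,s['contact_force'],s['wrist_torque'])
pv=np.array([.497,-.1467,0])
d=p-pv;print(np.degrees(np.arctan2(-d@ay,-d@ax)),np.hypot(*d[:2]))
E
```

```text
time: 3.35
eef_pos: [0.421, -0.2015, 0.1679]
tcp_rot: [0.975, 0.223, -0.0, 0.0]
contact_force: [-1.1, -3.9, -2.8]
opening: 0.221
finger_force: 39.6
[ 0.420975   -0.20150754  0.16787563] [-1.09975074 -3.85635347 -2.79780637] [-0.69458036  0.11030176 -0.33036642]
44.38601152385002 0.0937212191342225
```

```bash
python3 -m crank '[[[0,0,0],0,150],[[0,0,0],0,60],[[0,0,0],0,0],[[0,0,0],0,0],[[0,0,-30],0,0],[[0,0,-65],0,0],[[0,0,-100],0,0],[[0,0,-110],0,0]]'
python3 - <<'E'
from h import *
c=cam('wrist','w2');print(get_state()['eef_pos'],get_state()['opening'])
P=cloud(c);I=c['frame'];pv=np.array([.497,-.1467,0])
m=(I.max(2)<70)&(P[...,2]>.196)&(P[...,2]<.212)&(np.hypot(P[...,0]-.421,P[...,1]+.2015)<.025)
q=P[m];k=(q.min(0)+q.max(0))/2;print(len(q),np.median(q,0),k)
for k in(k,np.median(q,0)):
  d=k-pv;print(np.degrees(np.arctan2(-d@ay,-d@ax)),np.hypot(*d[:2]))
E
```

```text
time: 4.15
eef_pos: [0.4229, -0.2023, 0.2832]
tcp_rot: [0.975, 0.223, 0.003, 0.003]
contact_force: [0.2, -0.1, -0.4]
opening: 0.999
finger_force: 0.0
[ 0.42279861 -0.20229159  0.28292006] 1.0026147903422764
532 [ 0.42141153 -0.20070318  0.20270042] [ 0.42029872 -0.20124506  0.20039414]
44.015636038570264 0.0941182748777138
44.14103051026932 0.09289758319354606
```

View pics/w2.png

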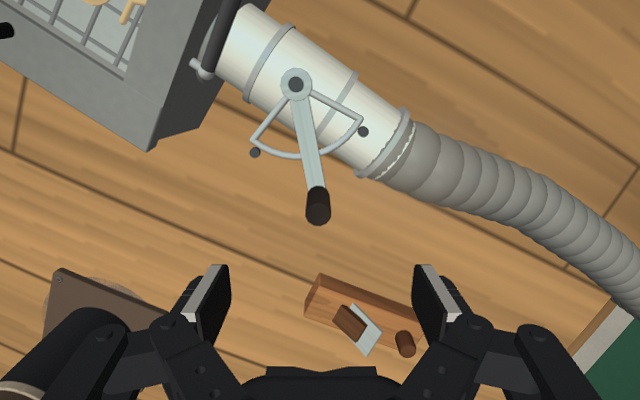

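The lever now covers the middle stud, with the knob at (317,205) and only the shut (255,153) and open (363,131) studs visible, so the damper is halfway. I compute the move to hover over the handle.

Run:
```python
from h import *
for t in([.445,-.14,.29],[.465,-.09,.295],[.475,-.04,.295],[.475,.01,.295],[.465,.06,.295],[.455,.11,.295],[.442,.152,.295]): print(tool(t))
print(closing())
```

```text
[ 47.1 -46.4  -7.2]
[ 86.9 -82.6 -12.3]
[ 117.7 -123.3  -12.5]
[ 139.5 -168.3  -12.7]
[ 152.3 -217.6  -13. ]
[ 165.  -267.   -13.3]
[ 171.6 -310.5  -13.6]
-64.18228585542977
```

```bash
python3 -m crank '[[[24,-23,-5],-5,0],[[47,-46,-8],-12,0],[[85,-80,-12],-20,0],[[110,-112,-12],-27,0],[[130,-150,-13],-34,0],[[145,-190,-13],-41,0],[[153,-225,-13],-48,0],[[164,-265,-13],-55,0],[[172,-310,-13],-56,0],[[172,-310,-13],-56,0]]'
python3 - <<'E'
from h import *
c=cam('wrist','w3');s=get_state();print(s['eef_pos'],closing(),s['qpos'],s['contact_force'])
P=cloud(c);I=c['frame'];D=P@ax;E_=P@ay;np.savez('pics/w3',P=P)
m=(I.max(2)<60)&(P[...,2]>.19)&(P[...,2]<.21)&(abs(D-.413)<.03)&(abs(E_-.216)<.08)
q=P[m];X=q@ax;Y=q@ay
print(len(q),'X',np.percentile(X,[1,50,99]),'Y',np.percentile(Y,[1,50,99]),'z',np.percentile(q[:,2],[50,90,98]))
w=np.linalg.svd((q-q.mean(0))[:,:2],full_matrices=False)[2][0];print(np.degrees(np.arctan2(w[1],w[0])))
E
```

```text
time: 5.2
eef_pos: [0.4388, 0.1566, 0.2893]
tcp_rot: [0.754, 0.657, -0.001, -0.002]
contact_force: [0.1, -1.0, 0.7]
opening: 1.0
finger_force: 0.0
[0.43970066 0.15460658 0.28944136] -7.9110690448983805 [ 1.19868478e-01 -2.31141170e-01  1.99987496e+00  6.97649179e-05
  1.37587021e+00  2.57928036e-01] [-0.26663603 -0.42225928  0.02093849]
2262 X [0.40655419 0.41209601 0.41769084] Y [0.15129008 0.22733506 0.28337826] z [0.19902577 0.20029271 0.20089914]
-98.37502317348412
```

View pics/w3.png

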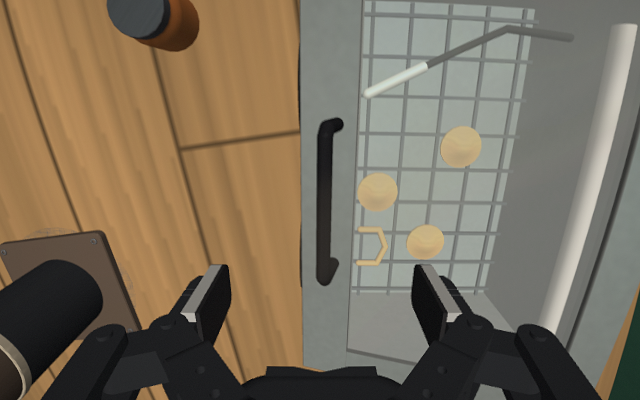

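The wrist view shows the bar from (332,122) to (325,282). Its centre is at X = 0.412, Y = 0.217 and its top at 0.200, so the bar axis is at 0.194 as expected. Nothing stands near the fingers.

Run:
```python
from h import *
print(get_state()['eef_pos'],tool(cabw(.412,.217,.177)),closing())
```

```text
[0.43970066 0.15460658 0.28944136] [ -1.5   0.7 112.4] -7.9110690448983805
```

```bash
python3 -m crank '[[[-1,0,35],-1,0],[[-1,0,70],-1,0],[[-1,0,100],-1,0],[[-1,0,112],-1,0],[[-1,0,112],-1,80],[[-1,0,112],-1,150],[[-1,0,112],-1,220],[[-1,0,112],-1,255],[[-1,0,112],-1,255],[[-1,0,112],-1,255]]' 25
cat >> h.py <<'E'
HX,HZ=.6666,.212
def lid(th): # bar centre X,z
    a=th-.28; return HX-.25*np.cos(a)+.052*np.sin(a), HZ+.25*np.sin(a)+.052*np.cos(a)
def th_of(X,z):
    return .28+np.arctan2(z-HZ,HX-X)-np.arctan2(.052,.25)
def rep(n=6):
    s=get_state(); p=s['eef_pos']; X=p@ax; z=p[2]+OFF
    print('t',s['time'],'X',X.round(4),'Y',(p@ay).round(4),'z',p[2].round(4),'F',s['contact_force'].round(2),'M',s['wrist_torque'].round(2),'th',th_of(X,z).round(3),'r',np.hypot(HX-X,z-HZ).round(4),'op',s['opening'].round(3),'ff',s['finger_force'].round(1))
OFF=.017
E
python3 -c "
from h import *
rep()
x0,z0=lid(0);print(x0,z0)
for t in np.arange(.05,.61,.05):
    x,z=lid(t);print(t.round(2),tool(cabw(x-x0,0,z-z0),0))
"
```

```text
time: 6.25
eef_pos: [0.4397, 0.152, 0.1805]
tcp_rot: [0.75, 0.661, -0.001, -0.002]
contact_force: [-5.9, -0.3, 6.2]
opening: 0.13
finger_force: 24.9Traceback (most recent call last):
  File "<string>", line 3, in <module>
    rep()
    ~~~^^
  File "h.py", line 43, in rep
    print('t',s['time'],'X',X.round(4),'Y',(p@ay).round(4),'z',p[2].round(4),'F',s['contact_force'].round(2),'M',s['wrist_torque'].round(2),'th',th_of(X,z).round(3),'r',np.hypot(HX-X,z-HZ).round(4),'op',s['opening'].round(3),'ff',s['finger_force'].round(1))
                                                                                                                                                                                                           ^^^^^^^^^^^^^^^^^^
AttributeError: 'float' object has no attribute 'round'
```

```bash
sed -i "s/s\['finger_force'\].round(1)/s['finger_force']/; s/s\['opening'\].round(3)/s['opening']/" h.py
python3 -c "
from h import *
rep()
x0,z0=lid(0);print(x0,z0)
for t in np.arange(.05,.61,.05):
    x,z=lid(t);print(t.round(2),tool(cabw(x-x0,0,z-z0),0))
"
```

```text
t 6.25 X 0.4121 Y 0.216 z 0.1805 F [-5.88 -0.26  6.18] M [ 0.01  1.16 -0.17] th 0.018 r 0.255 op 0.13038025620151317 ff 24.883179366588593
0.4119656466969734 0.19288597065113164
0.05 [  0.   -0.7 -12.7]
0.1 [  0.   -0.8 -25.5]
0.15 [ -0.   -0.2 -38.3]
0.2 [ -0.   1. -51.]
0.25 [ -0.1   2.9 -63.6]
0.3 [ -0.1   5.4 -76.1]
0.35 [ -0.2   8.5 -88.5]
0.4 [  -0.3   12.2 -100.7]
0.45 [  -0.4   16.5 -112.7]
0.5 [  -0.5   21.4 -124.5]
0.55 [  -0.7   26.9 -136. ]
0.6 [  -0.8   33.  -147.3]
```

The bar is gripped (opening 11 mm, 25 N). The lid is at 0, so the bar sits 12.5 mm above the TCP. I lift slowly.

```bash
sed -i 's/^OFF=.*/OFF=.0125/' h.py; python3 -m crank '[[[0,-0.2,-3],0,255],[[0,-0.4,-7],0,255],[[0,-0.6,-12],0,255],[[0,-0.8,-17],0,255],[[0,-0.8,-22],0,255],[[0,-0.8,-27],0,255],[[0,-0.5,-32],0,255],[[0,-0.2,-37],0,255],[[0,0,-40],0,255],[[0,0,-40],0,255]]'; python3 -c "
from h import *
rep()"
```

```text
time: 7.25
eef_pos: [0.4397, 0.152, 0.2197]
tcp_rot: [0.75, 0.661, -0.001, -0.002]
contact_force: [-6.7, 2.2, -1.8]
opening: 0.127
finger_force: 24.5
t 7.25 X 0.412 Y 0.216 z 0.2197 F [-6.7   2.16 -1.85] M [ 0.38  1.18 -0.23] th 0.154 r 0.2553 op 0.1271589311064252 ff 24.520812034606934
```

```bash
python3 -m crank '[[[0,0.4,-4],0,255],[[0,0.9,-9],0,255],[[0,1.4,-14],0,255],[[0,2.2,-19],0,255],[[0,3,-24],0,255],[[0,4,-29],0,255],[[0,5,-34],0,255],[[0,6.3,-39],0,255],[[-0.1,7.5,-44],0,255],[[-0.1,8.7,-49],0,255]]'; python3 -c "
from h import *
rep()"; python3 -m crank '[[[0,1,-3],0,255],[[0,2,-6],0,255],[[0,3,-9],0,255],[[0,4,-12],0,255],[[0,4,-12],0,255],[[0,4,-12],0,255]]'; python3 -c "
from h import *
rep()"
```

```text
time: 8.25
eef_pos: [0.448, 0.1508, 0.269]
tcp_rot: [0.75, 0.661, -0.002, -0.002]
contact_force: [-8.2, 1.2, 0.3]
opening: 0.126
finger_force: 24.4
t 8.25 X 0.4204 Y 0.216 z 0.269 F [-8.2   1.22  0.34] M [ 0.33  1.52 -0.15] th 0.35 r 0.2558 op 0.12576620109320363 ff 24.447087049484253
time: 8.85
eef_pos: [0.4517, 0.1502, 0.2816]
tcp_rot: [0.75, 0.661, -0.002, -0.002]
contact_force: [-10.8, 1.3, 2.8]
opening: 0.126
finger_force: 24.6
t 8.85 X 0.4241 Y 0.2161 z 0.2816 F [-10.8    1.34   2.78] M [ 0.29  1.84 -0.22] th 0.401 r 0.256 op 0.1260852430868636 ff 24.5882785320282
```

The radial force has built up to about 11 N. The tangential force, which is the actual feel of the lid, is −0.8 N, as expected just below balance. I relieve the radial push and record the tangential force.

```bash
cat >> h.py <<'E'
def feel(n=1):
    s=get_state(); p=s['eef_pos']; X=p@ax; z=p[2]+OFF; b=np.arctan2(z-HZ,HX-X); F=s['contact_force']; fx=F@ax
    print('th %.3f Ft %.2f Fr %.2f My %.2f t %.2f'%(th_of(X,z),fx*np.sin(b)+F[2]*np.cos(b),-fx*np.cos(b)+F[2]*np.sin(b),s['wrist_torque']@ay,s['time']))
E
python3 -m crank '[[[0,-1,0],0,255],[[0,-2,0],0,255],[[0,-2,0],0,255]]'; python3 -c "
from h import *
feel();rep()"
```

```text
time: 9.15
eef_pos: [0.4516, 0.1502, 0.2815]
tcp_rot: [0.75, 0.661, 0.0, 0.0]
contact_force: [-4.7, 1.7, -0.1]
opening: 0.126
finger_force: 24.5
th 0.401 Ft -1.67 Fr 4.62 My 0.90 t 9.15
t 9.15 X 0.4241 Y 0.2161 z 0.2815 F [-4.71  1.73 -0.11] M [ 0.23  0.88 -0.2 ] th 0.401 r 0.256 op 0.12605383221850075 ff 24.462317526340485
```

```bash
python3 -m crank '[[[0,0.5,-3],0,255],[[0,1,-6],0,255],[[0,2,-9],0,255],[[-0.1,2.8,-12],0,255],[[-0.1,2.8,-12],0,255],[[-0.1,2.8,-12],0,255]]'>/dev/null; python3 -c "
from h import *
feel()"; python3 -m crank '[[[0,1.2,-3],0,255],[[0,2.4,-6],0,255],[[0,3.5,-9],0,255],[[-0.1,4.8,-12],0,255],[[-0.1,4.8,-12],0,255],[[-0.1,4.8,-12],0,255]]'>/dev/null; python3 -c "
from h import *
feel()"
```

```text
th 0.447 Ft -0.25 Fr -1.77 My -0.09 t 9.75
th 0.498 Ft -1.20 Fr -6.32 My -0.78 t 10.35
```

```bash
python3 -m crank '[[[0,2.2,-3],0,255],[[0,4,-6],0,255],[[0,5.8,-9],0,255],[[-0.1,7.3,-11.5],0,255],[[-0.1,7.3,-11.5],0,255],[[-0.1,7.3,-11.5],0,255]]'>/dev/null; python3 -c "
from h import *
feel()
c=cam('wrist'); feel()"; python3 -m crank '[[[-0.1,1.5,-3],0,255],[[-0.1,3,-6],0,255],[[-0.1,4.8,-9],0,255],[[-0.1,6.2,-11.5],0,255],[[-0.1,6.2,-11.5],0,255],[[-0.1,6.2,-11.5],0,255],[[-0.1,6.2,-11.5],0,255]]'>/dev/null; python3 -c "
from h import *
feel()"
```

```text
th 0.548 Ft -0.95 Fr 6.12 My 1.02 t 10.95
th 0.547 Ft -0.48 Fr 5.98 My 1.07 t 11.00
th 0.598 Ft -0.53 Fr 6.67 My 1.12 t 11.70
```

```bash
cat >> h.py <<'E'
def lidplane(save=None):
    for n in('top','scene'):
        c=cam(n,None if save is None else save+n);P=cloud(c);X=P@ax;Y=P@ay;z=P[...,2]
        out=[]
        # side frame strips of the lid (window excluded) : points near the lid top face
        for g in np.arange(-.05,.9,.005):
            a=g-.28; h=(z-HZ)*np.cos(a)-(HX-X)*np.sin(a) # distance above underside plane
            l=(HX-X)*np.cos(a)+(z-HZ)*np.sin(a)
            m=(l>.03)&(l<.27)&(abs(Y-.216)<.21)&(abs(h-.016)<.004)
            out.append((m.sum(),g))
        k=max(out);g=k[1];a=g-.28
        h=(z-HZ)*np.cos(a)-(HX-X)*np.sin(a);l=(HX-X)*np.cos(a)+(z-HZ)*np.sin(a)
        m=(l>.03)&(l<.27)&(abs(Y-.216)<.21)&(abs(h-.016)<.008)
        s=np.polyfit(l[m],h[m],1); print(n,k,'refined',round(g+np.arctan(s[0]),4),'h0',s[1].round(4),m.sum())
E
python3 -c "
from h import *
lidplane('l1');feel();feel()
rep()
"
```

```text
top (np.int64(3251), np.float64(0.5549999999999996)) refined 0.5884 h0 0.0109 5345
scene (np.int64(5370), np.float64(0.5549999999999996)) refined 0.5904 h0 0.011 7421
th 0.598 Ft -0.10 Fr 6.74 My 1.18 t 11.80
th 0.598 Ft -0.10 Fr 6.74 My 1.18 t 11.80
t 11.8 X 0.4441 Y 0.2161 z 0.3279 F [-5.87  0.57  3.28] M [ 0.14  1.17 -0.21] th 0.598 r 0.2569 op 0.12732353244889524 ff 25.011305809020996
```

View pics/l1scene.png

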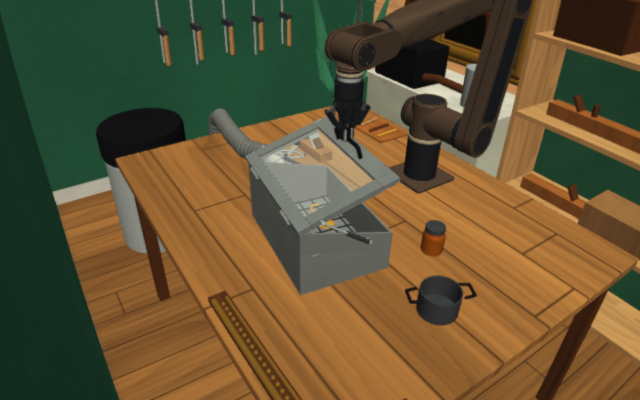

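The scene view shows the lid held open, handle in the gripper at (350,150), pot and jar in place. Both cameras and the arm put the lid at 0.59 to 0.60 rad, past balance, and the tangential load has gone to about zero. I ease it back to 0.44.

```bash
python3 -m crank '[[[0,-2,0],0,255],[[0,-2,0],0,255],[[0,-2,0],0,255]]' >/dev/null; python3 -c "
from h import *
feel()"; python3 -m crank '[[[0,-2,4],0,255],[[0,-4,8],0,255],[[0,-6,12],0,255],[[0,-8,16],0,255],[[0.1,-9.8,20],0,255],[[0.1,-11.7,24],0,255],[[0.1,-13.5,28],0,255],[[0.1,-15,32],0,255],[[0.2,-16.3,35],0,255],[[0.2,-17,36.5],0,255]]'>/dev/null;  python3 -c "
from h import *
feel()"; python3 -m crank '[[[0,0,0],0,255],[[0,0,0],0,255],[[0,0,0],0,255]]' >/dev/null; python3 -c "
from h import *
feel();lidplane();rep()"
```

```text
th 0.595 Ft 0.37 Fr -0.45 My 0.05 t 12.10
th 0.437 Ft 0.21 Fr -5.40 My -0.97 t 13.10
th 0.438 Ft 0.32 Fr -4.63 My -0.90 t 13.40
top (np.int64(3484), np.float64(0.3949999999999998)) refined 0.4235 h0 0.0113 5680
scene (np.int64(4979), np.float64(0.3949999999999998)) refined 0.4304 h0 0.0108 7127
t 13.5 X 0.4268 Y 0.216 z 0.2906 F [ 5.35  2.58 -2.02] M [ 0.18 -0.9  -0.12] th 0.438 r 0.2566 op 0.1309448817136101 ff 24.383959472179413
```

With the radial load relieved at 0.595, the lid pushed up by 0.4 N, so the struts had taken over. The lid is now at about 0.43. I add a 0.01 nudge up, relieve the radial load, hold still and verify.

```bash
python3 -m crank '[[[0,1,-1],0,255],[[0,2.4,-2.4],0,255],[[0,2.4,-2.4],0,255],[[0,2.4,-2.4],0,255],[[0,2.4,-2.4],0,255],[[0,2.4,-2.4],0,255],[[0,2.4,-2.4],0,255],[[0,2.4,-2.4],0,255],[[0,2.4,-2.4],0,255],[[0,2.4,-2.4],0,255]]' >/dev/null; python3 -c "
from h import *
feel();lidplane();rep()
t=cam('top');P=cloud(t);q=P[192:215,385:432].reshape(-1,3);q=q[(q[:,2]>.185)&(q[:,2]<.22)&(np.hypot(q[:,0]-.42,q[:,1]+.2)<.04)];k=q.mean(0);d=k-[.497,-.1467,0];print(k,len(q),np.degrees(np.arctan2(-d@ay,-d@ax)))"
```

```text
th 0.449 Ft 0.16 Fr 5.81 My 0.71 t 14.50
top (np.int64(3443), np.float64(0.40999999999999975)) refined 0.4377 h0 0.0111 5695
scene (np.int64(5039), np.float64(0.3999999999999998)) refined 0.4343 h0 0.0115 6736
t 14.6 X 0.4278 Y 0.216 z 0.2932 F [-5.63  1.82  2.52] M [ 0.39  0.67 -0.17] th 0.449 r 0.2565 op 0.12382593717526756 ff 24.831874072551727
[ 0.42039275 -0.19992316  0.19935206] 25 43.387402861131264
```

The lid is still at about 0.445, roughly 3° below balance, the damper is at about 44°, and the grip is holding. I hand in.

```bash
python3 -c "
from plant import ctrl
print(ctrl.sign_off())"
```

```text
the job is handed in; nothing more can be done
None
```

The job is handed in at about 15 s: the damper is at about 44°, the lid was raised to about 0.59 rad until the struts pushed up lightly (about 0.4 N), and it is now held still by its handle at about 0.44 rad, roughly 3° below balance; the pot, jar and plane were left alone.

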